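# Put the ammonite away in the push-latch drawer

### The job

The shallow specimen drawer is held shut by a push latch: press its front in until the latch lets go and let the drawer spring all the way out, then lay the round coiled fossil flat in the round hollow of the drawer's foam lining and push the drawer home until the latch catches and holds it shut again. The latch is delicate, so push firmly enough to work it but never harder than about 20 N, set the fossil down gently, and leave the other things on the table where they are.

Things in the scene. Friction and masses are not known exactly. Their poses are not given: they have to be found in the camera images.
- drawer (a joint): drawer travel, m: 0 = shut and latched (at the start), 0.100 = fully out. A spring drives it out (6.5 N near home, 3.5 N fully out; 0.2 m/s when let go). Push-push latch: each press inward to beyond -0.0045 or so, then letting it come back, swaps the state: latched -> springs fully out; out -> settles at 0, latched. A press that stops short changes nothing. No reading is finer than 1.5 mm.
- drawer_front (a point): centre of the drawer's flat upright grey front (196 mm wide, z 6 to 76 mm), moves with the drawer; no handle, a small label. x axis points into the housing (the way to push), z up. Working the latch takes 7 to 9 N; from -0.005 a stiff buffer (about 9 N/mm) stops the drawer, so 12 to 16 N felt means it is worked; over 22 N damages it. Latched, its 8 mm panel stands 17 mm in front of the housing.
- hollow (a point): centre of the floor of the round hollow in the drawer's dark foam, moves with the drawer; axes as drawer_front, 60 mm behind the front face. Hollow 58 mm across, 12 mm deep, 2 mm bevel; floor 18 mm and foam top 30 mm above the table. Tray inside 104 mm long, 170 mm wide; side walls 48 mm, front 76 mm above the table. Fully out, this point is 64 mm in front of the housing.
- unit: grey fixed drawer housing with the drawer in it, 170 mm deep, 196 mm wide, 76 mm high, closed top; origin on the table, 100 mm behind the housing's open front edge, mid-width; x axis points from front to back.
- ammonite: the round coiled fossil, a buff stone disc with ribs and a spiral on its upper face, 50 mm across and 30 mm high with the spiral, about 110 g (varies); origin at the centre of its flat underside, z up. Lies on the 3 mm thick green cutting mat.
- bone: bystander: a small knuckle bone, 74 mm long, 38 mm wide, 22 mm high, on the mat; origin under its centre
- shard: bystander: a flat pottery shard, about 68 x 40 x 11 mm, on the mat; origin on its underside
- foam_block: bystander: a dark foam block 70 x 35 x 22 mm, on the mat; origin under its centre
- brush: bystander: a brush 170 mm long lying on the table
- tape_measure: bystander: a tape measure 55 x 30 x 50 mm; origin under its centre
- jar: bystander: a closed jar 52 mm across, 70 mm high; origin under its centre
Things that resemble listed ones, but are neither listed nor needed, are in the scene too. What is shaped like the ammonite but blue is not meant.

How it is judged:
By the outcome, as a careful person would: the job done as asked, in the order asked, and still so for the second after the job is handed in, with the robot touching nothing.
It also fails if it takes over 72 s, if anything falls off the work surface, if the arm or the gripper's body presses on something with over 40 N, if the wrist force passes 120 N, or if a joint passes its speed limit or range.

### The arm

A 6-joint arm with a two-finger parallel gripper is mounted at the origin on the work surface. World frame = base frame: x ahead of the robot, y to its left, z up, the work surface at z = 0. Lengths are in m, angles in degrees, forces in N, time in s.
With the tool pointing down it reaches from about 0.35 to 0.875 m from the base axis. Payload 4.2 kg.
Tool frame: the origin (TCP) lies midway between the tips of the shut fingers; the grasp point (between the pads) lies 19 mm behind it (r.pinch_z is the distance from the TCP to the grasp point, in m); z points along the fingers, y is the line along which they close (so a half turn about z gives the same grasp; the last joint's range is limited). The gripper opens to 87 mm and grips with 3 to 60 N. Pads are 19 mm wide; open, the fingers measure 117 mm over their backs; the gripper's body (75 mm by 190 mm) begins 51 mm behind the grasp point.
Start: joints at [87.64, 22.042, 0.453, 0, -68.411, -14.817], TCP at [0.185, 0.597, 0.223] pointing down, gripper open.
Joint ranges: [-179.83, 179.83], [-69.29, 118.12], [-61.27, 80.66], [-181.25, 117.63], [-171.15, -9.14], [-177.46, 177.46]. Speed limits (degrees/s): [159.86, 159.86, 180, 180, 180, 180].

### API

Orientations are given as a 3x3 rotation matrix whose columns are the frame's x, y, z axes.
In Python, from station import r, imaging, models gives the robot as it stands. The module is installed in compiled form; this text tells all that it offers.
- The arm moves only by the tool apply_moves, never from a script. Its argument "moves" is a list of rows, each a list of 2 entries, a list of its own where there are three numbers: the shift along the tool's x, y, z in m, then the turn about the tool's z in degrees. A call has 1 to 5 rows; each row shifts and turns the commanded pose from where the row before left it, along the tool's axes as they then stand; what a row does not reach is not made up. A row lasts 1/12 s, in which the tool goes at most 41.7 mm and 7.16 degrees, less where a joint would pass 70% of its speed; a pose out of reach is approached as far as the arm can. A call is refused whole if a number of a shift passes 0.0417 or a number of a turn 7.16, either way. A call with a gripper value outside its range is refused whole. "hand" is the finger opening in m, from 0 to 0.087, set as the call begins (left out, the last holds). The fingers move at their own pace and stop on an object; the grip force is fixed at half the most. Time passes only in rows, so rows that do not move let the fingers close. It gives the time, the measured TCP pose, the force, the opening and the grip force at its end, in the units of the state.
- r.sense(): the state, without advancing time (a new reading comes with each control period).
- imaging.capture(name): name is "scene" or "top" or "wrist"; returns a dict with "frame" (384x512x3 uint8, blue, green, red), "intrinsics" (3x3 intrinsics, pixels), "eye" and "orientation" of the camera in the world. Camera axes: x right, y down, z forward; pixel columns grow to the right and rows downward; lengths in m; the calibration is good to about 2 mm. The wrist camera is an equidistant fisheye: a pixel r from the principal point sees the ray r / f radians off the axis. A picture is of the moment at which its call begins. There is no depth.
- r.finish_job(): hands the job in; it is judged then, once.
Trained networks look in a picture, given as the dict that the camera call returned (one of the last four; its "shot" number tells which), for a name from the list of things; names that differ only in an ending like _2 or _b are one class to them, and where a whole thing is asked for, a point or a joint stands for the part that bears it (a point fixed in the world has none). Each returns a list of dicts, best first, with "confidence" (0 to 1); they miss things now and then, are a little off and sometimes report something else, mostly with a low value. They report only what shows in the picture. A call takes as long as a camera call. They do not tell look-alikes from the thing itself.
- models.cut_out(picture, target): "region" (384x512 bool, what is visible of it) and "extent" ([left, top, width, height] as shares, 0 to 1, of the picture: columns of its width, rows of its height, round what is visible of it).
- models.place_of(picture, target): "at" ([column, row] as shares, 0 to 1, of the picture: columns of its width, rows of its height: a listed point, or the origin of a listed thing).
The state is a dict: "time_s": time; "joints": joint angles; "joint_velocities": joint speeds; "effort": joint torques, N m; "tcp_pos": TCP position; "ee_rot": TCP orientation; "wrist_force": force on the tool from outside, world axes, zero at the start; "moment": the same for the moment, N m; "gripper_width": opening from 0.0 (shut) to 1.0 (fully open); "gripper_force": force on a finger pad.
Only numpy, scipy, OpenCV 4.12 (cv2) and the standard library are available. Lean on these libraries where they do the work, as an engineer would, in place of code of your own. Each camera call takes 0.05 s, during which the arm holds its last target. There are 200 camera calls.

## Working session

There is one attempt and no reset: what is moved stays moved. The work goes in short steps, Python scripts to look and compute and a tool call to move; the robot and the scene stay as the last step left them, time stands still between calls to the robot, and variables do not carry over. Pictures are saved under pics/ and viewed, at most 12 in all, crops included, and the job is handed in when it is done.

Besides the shell and the picture viewer there is one more tool, called by a JSON object that holds its "fn" and its "kwargs", one argument or row to a line. apply_moves: Moves the arm, as the interface text tells. Its arguments: {"type":"object","properties":{"moves":{"type":"array"},"hand":{"type":"number"}},"required":["moves"]}

```bash
mkdir -p pics; cat > h.py <<'E'
import numpy as np, cv2
from station import r, imaging, models
def ray(p,uv):
    K=np.array(p["intrinsics"]);R=np.array(p["orientation"])
    d=np.array([(uv[0]-K[0,2])/K[0,0],(uv[1]-K[1,2])/K[1,1],1.])
    if p.get("fish"):
        rr=np.hypot(d[0],d[1]);d=np.array([d[0]/rr*np.sin(rr),d[1]/rr*np.sin(rr),np.cos(rr)])
    return R@d
def at(p,uv,z):
    e=np.array(p["eye"]);d=ray(p,uv);return e+d*(z-e[2])/d[2]
def proj(p,X):
    K=np.array(p["intrinsics"]);c=np.array(p["orientation"]).T@(np.array(X)-p["eye"])
    return (K@(c/c[2]))[:2]
def px(a): return np.array(a)*[512,384]
E
python3 - <<'E'
from h import *
s=r.sense();print(s["tcp_pos"],s["ee_rot"],s["time_s"],s["wrist_force"],s["gripper_width"])
ims=[]
for n in ["top","scene"]:
    p=imaging.capture(n);print(n,np.round(p["eye"],3),np.round(p["orientation"],2).tolist(),np.round(p["intrinsics"],1).tolist());ims.append(p["frame"])
    for t,z in [("ammonite",.003),("drawer_front",.041),("unit",0),("hollow",.018),("bone",.003),("shard",.003),("foam_block",.003),("brush",0),("tape_measure",0),("jar",0)]:
        for o in models.place_of(p,t)[:3]: 
            u=px(o["at"]);print(t,round(o["confidence"],2),u.round(1),at(p,u,z).round(3))
for i,n in enumerate(["top","scene"]): cv2.imwrite(f"pics/{n}.png",cv2.resize(ims[i],(800,600)))
E
```

```text
[0.18437561 0.5965546  0.22144659] [[ 9.55349276e-01 -2.95478348e-01 -5.53428615e-04]
 [-2.95478852e-01 -9.55346960e-01 -2.10560930e-03]
 [ 9.34456137e-05  2.17511878e-03 -9.99997630e-01]] 0.0 [-0.69140015 -0.95392402  0.29577318] 0.9968886112811752
top [ 0.408 -0.061  1.445] [[-0.02, -1.0, 0.06], [-1.0, 0.02, 0.02], [-0.02, -0.06, -1.0]] [[490.8, 0.0, 258.8], [0.0, 490.8, 190.6], [0.0, 0.0, 1.0]]
ammonite 0.79 [230.5 237.1] [0.361 0.049 0.003]
ammonite 0.78 [232.3 203.1] [0.46  0.043 0.003]
ammonite 0.74 [159.1 204.2] [0.461 0.259 0.003]
drawer_front 0.67 [299.7 141.3] [ 0.634 -0.157  0.041]
unit 0.89 [294.2 102.9] [ 0.756 -0.145  0.   ]
hollow 0.82 [298.3 122.1] [ 0.694 -0.155  0.018]
bone 0.57 [174.4 159.7] [0.592 0.213 0.003]
shard 0.7 [122.  169.3] [0.566 0.369 0.003]
foam_block 0.86 [ 97.2 234.4] [0.375 0.442 0.003]
brush 0.69 [406.4 214.5] [ 0.419 -0.467  0.   ]
brush 0.49 [293.2 103.9] [ 0.753 -0.143  0.   ]
tape_measure 0.54 [402.9 140.1] [ 0.638 -0.464  0.   ]
jar 0.7 [428.  170.1] [ 0.548 -0.534  0.   ]
scene [ 0.903 -0.637  0.98 ] [[0.83, 0.44, -0.35], [0.56, -0.65, 0.51], [-0.0, -0.62, -0.78]] [[393.2, 0.0, 257.3], [0.0, 393.2, 194.1], [0.0, 0.0, 1.0]]
ammonite 0.67 [257.5 112.9] [0.249 0.325 0.003]
ammonite 0.58 [290.2 145.4] [0.441 0.245 0.003]
ammonite 0.57 [294.5 200.9] [0.579 0.043 0.003]
drawer_front 0.56 [272.4 251.2] [ 0.631 -0.166  0.041]
unit 0.9 [313.6 272.9] [ 0.749 -0.139  0.   ]
bone 0.43 [320.9 167.8] [0.581 0.212 0.003]
shard 0.73 [342.1 140.9] [0.582 0.367 0.003]
foam_block 0.62 [305.9 110.6] [0.394 0.439 0.003]
brush 0.93 [138.2 303.7] [ 0.414 -0.472  0.   ]
tape_measure 0.95 [207.6 349. ] [ 0.635 -0.461 -0.   ]
jar 0.83 [158.6 355.9] [ 0.548 -0.539  0.   ]
```

View pics/top.png

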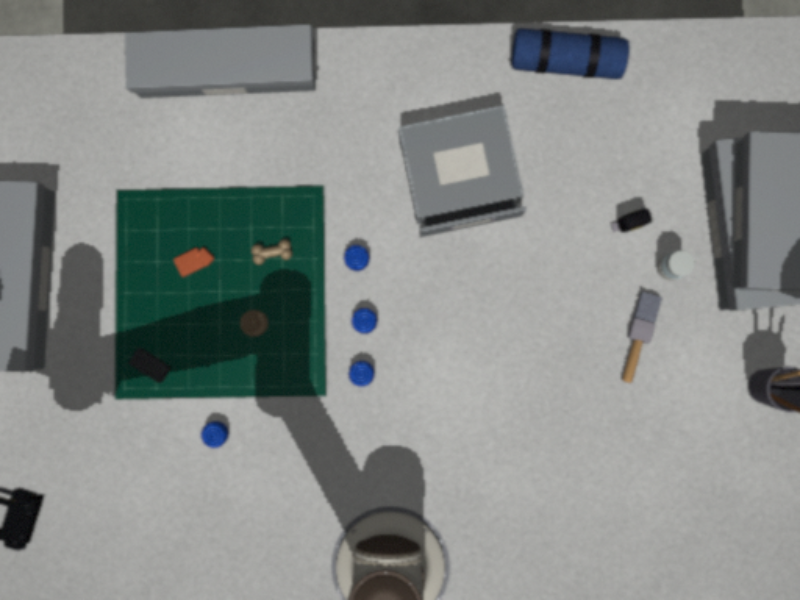

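View pics/scene.png

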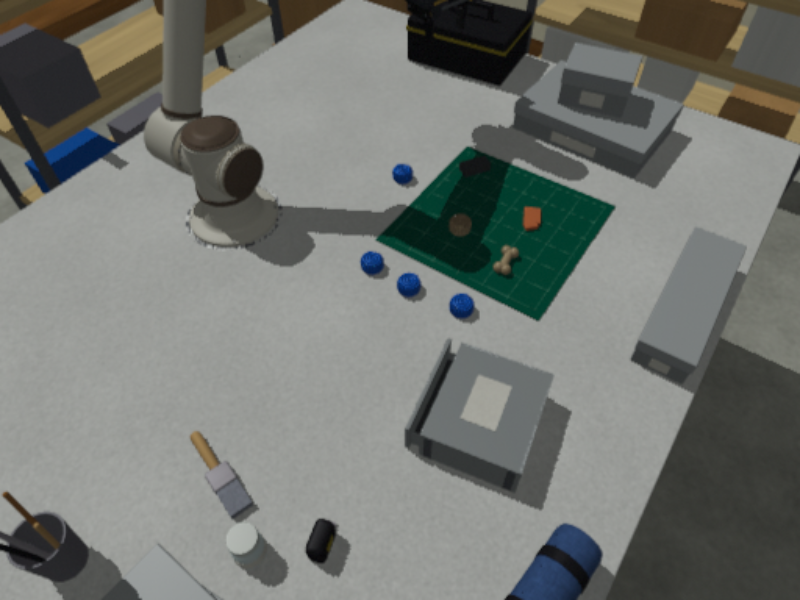

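The top view (800 px wide) shows the grey drawer unit at (462,165) with its front edge from (420,232) to (523,212). The green mat is at (220,290). Candidates for the ammonite:
- buff disc on the mat at (253,322)
- blue look-alikes at (357,258), (364,320), (361,373) and (214,434)

Only the buff one fits. Next I'll check it in a close crop and look at the unit's edges.

```bash
python3 - <<'E'
from h import *
p=imaging.capture("top");f=p["frame"]
a=f[180:230,137:187];b=f[50:170,235:355]
im=np.hstack([cv2.resize(a,(300,480),interpolation=cv2.INTER_CUBIC)[:, :],cv2.resize(b,(480,480),interpolation=cv2.INTER_CUBIC)])
cv2.imwrite("pics/crop.png",im)
for t in ["unit","drawer_front","ammonite"]:
    for o in models.cut_out(p,t)[:4]:
        m=o["region"].astype(np.uint8);c=max(cv2.findContours(m,0,2)[0],key=cv2.contourArea)
        rc=cv2.minAreaRect(c);print(t,round(o["confidence"],2),np.round(rc[0],1),np.round(rc[1],1),round(rc[2],1),cv2.boxPoints(rc).round(1).tolist(), f[o["region"]].mean(0).round())
        if t=="unit": 
            ap=cv2.approxPolyDP(c,4,True)[:,0];print(ap.tolist())
for t in ["ammonite"]:
  for n in ["top","scene"]:
    q=imaging.capture(n)
    for o in models.place_of(q,t): print(n,px(o["at"]).round(1),at(q,px(o["at"]),.003).round(4),round(o["confidence"],2),q["frame"][tuple(px(o["at"]).astype(int)[::-1])])
E
```

```text
unit 0.83 [295.  109.4] [72.5 71.8] 78.4 [[252.5, 81.0999984741211], [322.8999938964844, 66.5999984741211], [337.5, 137.60000610351562], [267.1000061035156, 152.10000610351562]] [124. 124. 121.]
[[321, 68], [255, 82], [269, 151], [335, 135], [330, 131], [332, 111]]
unit 0.29 [ 95.3 233.1] [25.2 13.2] 31.0 [[81.0999984741211, 232.1999969482422], [87.9000015258789, 220.89999389648438], [109.5, 233.89999389648438], [102.69999694824219, 245.1999969482422]] [25. 25. 22.]
[[88, 223], [82, 232], [104, 243], [108, 235]]
unit 0.26 [404.8 141.3] [10.4 25.4] 68.2 [[391.1000061035156, 141.1999969482422], [414.70001220703125, 131.6999969482422], [418.6000061035156, 141.39999389648438], [394.8999938964844, 150.8000030517578]] [40. 38. 39.]
[[416, 135], [399, 138], [393, 146], [412, 144]]
drawer_front 0.78 [301.  138.1] [13.  69.1] 78.4 [[265.8999938964844, 138.6999969482422], [333.5, 124.80000305175781], [336.1000061035156, 137.5], [268.5, 151.5]] [78. 77. 75.]
ammonite 0.75 [232.5 205. ] [16. 15.] 90.0 [[225.0, 197.0], [240.0, 197.0], [240.0, 213.0], [225.0, 213.0]] [141.  70.  37.]
ammonite 0.69 [161.5 206.5] [17. 17.] 45.0 [[149.5, 206.5], [161.5, 194.5], [173.5, 206.5], [161.5, 218.5]] [36. 45. 50.]
ammonite 0.55 [228. 164.] [16. 16.] 90.0 [[220.0, 156.0], [236.0, 156.0], [236.0, 172.0], [220.0, 172.0]] [138.  70.  39.]
ammonite 0.54 [230.  238.5] [15. 16.] 90.0 [[222.0, 231.0], [238.0, 231.0], [238.0, 246.0], [222.0, 246.0]] [139.  71.  40.]
top [224.2 166.4] [0.5693 0.0652 0.003 ] 0.79 [145  65  27]
top [231.5 203.1] [0.4603 0.045  0.003 ] 0.64 [152  67  27]
top [137.5 277. ] [0.2485 0.323  0.003 ] 0.62 [142  65  26]
scene [263.4 188.8] [0.4721 0.0294 0.003 ] 0.68 [74 32  8]
scene [258.  115.3] [0.2582 0.3145 0.003 ] 0.63 [72 31  6]
scene [294.5 147.9] [0.4603 0.2431 0.003 ] 0.62 [41 55 63]
scene [293.9 199.4] [0.5748 0.0471 0.003 ] 0.49 [92 41 11]
scene [239.2 172.2] [0.3664 0.0436 0.003 ] 0.48 [77 33  9]
```

View pics/crop.png

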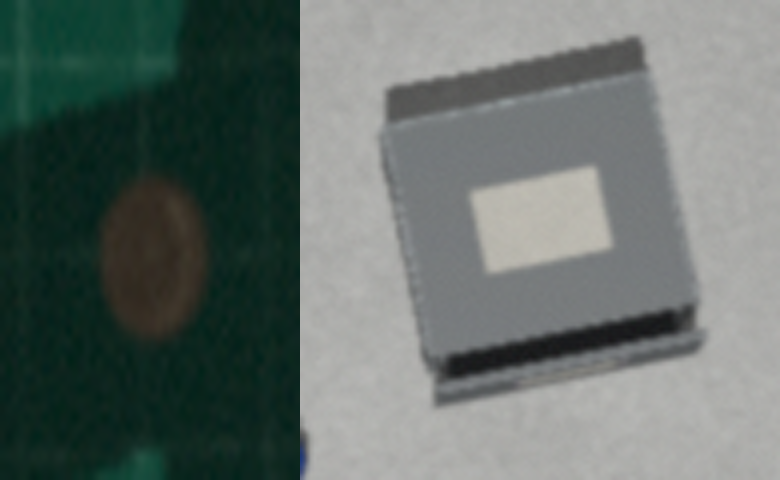

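The crop's left half shows the buff disc with a coil at top px (162,206), which confirms the choice. Its right half shows the housing's top corners and the panel strip in front. I'll compute the unit's pose from the corners.

```bash
python3 - <<'E'
from h import *
p=imaging.capture("top");g=cv2.cvtColor(p["frame"],cv2.COLOR_BGR2GRAY)
c=lambda x,y:np.array([235+(x-300)/4-.4,50+y/4-.4])
for n,q in dict(bl=(387,125),br=(647,70),fr=(697,303),fl=(430,362),panL=(436,385),panR=(705,340)).items():
    print(n,at(p,c(*q),.076).round(4))
P={k:at(p,c(*q),.076)[:2] for k,q in dict(bl=(387,125),br=(647,70),fr=(697,303),fl=(430,362)).items()}
src=np.array([[.07,.098],[.07,-.098],[-.1,-.098],[-.1,.098]]);dst=np.array([P[k] for k in("bl","br","fr","fl")])
S=src-src.mean(0);D=dst-dst.mean(0);U,s,V=np.linalg.svd(S.T@D);R=(U@V).T
t=dst.mean(0)-R@src.mean(0);print("unit",t,np.degrees(np.arctan2(R[1,0],R[0,0])),"res",(src@R.T+t-dst).round(4).tolist())
for d in [.125,.225]: print("face",d,R@[-d,0]+t)
print("hollow out",R@[-.164,0]+t)
for n in ["top","scene"]:
    q=imaging.capture(n);best=None
    for o in models.cut_out(q,"ammonite"):
        m=o["region"];b=q["frame"][m].mean(0)
        if b[2]>b[0]:
            ys,xs=np.nonzero(m);print(n,xs.mean(),ys.mean(),"z.015",at(q,[xs.mean(),ys.mean()],.016).round(4))
print(imaging.capture("wrist")["intrinsics"])
E
```

```text
bl [ 0.803  -0.0352  0.076 ]
br [ 0.8387 -0.2199  0.076 ]
fr [ 0.6714 -0.2511  0.076 ]
fl [ 0.6332 -0.0628  0.076 ]
panL [ 0.6168 -0.0668  0.076 ]
panR [ 0.6451 -0.256   0.076 ]
unit [ 0.75133044 -0.13950338] 10.622713809688417 res [[-0.001, 0.005], [-0.0005, -0.003], [-0.0003, -0.0032], [0.0018, 0.0012]]
face 0.125 [ 0.62847264 -0.162546  ]
face 0.225 [ 0.53018641 -0.1809801 ]
hollow out [ 0.59014101 -0.1697353 ]
scene 294.2621951219512 143.82926829268294 z.015 [0.4553 0.2481 0.016 ]
[[297.31863964   0.         261.26196424]
 [  0.         297.31863964 189.73178178]
 [  0.           0.           1.        ]]
```

{"fn": "apply_moves", "kwargs": {
  "hand": 0,
  "moves": [
    [[0,0,0],-6.95],
    [[0,0,0],-6.95],
    [[0,0,0],-6.95],
    [[0,0,0],-6.95],
    [[0.0115,0.0377,0.0035],0]
  ]
}}

```text
time_s: 2.22
tcp_pos: [0.2014, 0.5666, 0.2186]
ee_rot: [[0.981, 0.193, 0.001], [0.193, -0.981, 0.004], [0.002, -0.003, -1.0]]
wrist_force: [1.5, 0.1, -0.1]
gripper_width: 0.708
gripper_force: 0.0
```

{"fn": "apply_moves", "kwargs": {
  "moves": [
    [[0.0115,0.0377,0.0035],0],
    [[0.0115,0.0377,0.0035],0],
    [[0.0115,0.0377,0.0035],0],
    [[0.0115,0.0377,0.0035],0],
    [[0.0115,0.0377,0.0035],0]
  ]
}}

```text
time_s: 2.63
tcp_pos: [0.2946, 0.3858, 0.2016]
ee_rot: [[0.983, 0.185, 0.0], [0.185, -0.983, 0.001], [0.0, -0.0, -1.0]]
wrist_force: [0.4, 0.1, 0.4]
gripper_width: 0.325
gripper_force: 0.0
```

{"fn": "apply_moves", "kwargs": {
  "moves": [
    [[0.0115,0.0377,0.0035],0],
    [[0.0115,0.0377,0.0035],0],
    [[0.0115,0.0377,0.0035],0],
    [[0.0115,0.0377,0.0035],0],
    [[0.0115,0.0377,0.0035],0]
  ]
}}

```text
time_s: 3.05
tcp_pos: [0.3858, 0.2112, 0.1844]
ee_rot: [[0.983, 0.185, 0.001], [0.185, -0.983, 0.001], [0.001, -0.001, -1.0]]
wrist_force: [0.5, -0.4, 0.2]
gripper_width: 0.02
gripper_force: 0.0
```

{"fn": "apply_moves", "kwargs": {
  "moves": [
    [[0.0115,0.0377,0.0035],0],
    [[0.0115,0.0377,0.0035],0],
    [[0.0115,0.0377,0.0035],0],
    [[0.0115,0.0377,0.0035],0],
    [[0.0115,0.0377,0.0035],0]
  ]
}}

```text
time_s: 3.47
tcp_pos: [0.4773, 0.0363, 0.1668]
ee_rot: [[0.983, 0.185, 0.001], [0.185, -0.983, 0.0], [0.001, -0.0, -1.0]]
wrist_force: [1.1, 0.9, -0.3]
gripper_width: 0.005
gripper_force: 0.0
```

{"fn": "apply_moves", "kwargs": {
  "moves": [
    [[0.0115,0.0377,0.0035],0],
    [[0.0115,0.0377,0.0035],0],
    [[0.0115,0.0377,0.0035],0],
    [[0.0115,0.0377,0.0035],0],
    [[0,0,0],0]
  ]
}}

```text
time_s: 3.88
tcp_pos: [0.5518, -0.1067, 0.1515]
ee_rot: [[0.984, 0.179, 0.0], [0.179, -0.984, -0.001], [-0.0, 0.001, -1.0]]
wrist_force: [0.1, 0.0, 0.6]
gripper_width: 0.006
gripper_force: 0.0
```

```bash
python3 - <<'E'
from h import *
p=imaging.capture("wrist");p["fish"]=1
cv2.imwrite("pics/w1.png",cv2.resize(p["frame"],(800,600)))
print(np.round(p["eye"],3),np.round(p["orientation"],2).tolist(),r.sense()["tcp_pos"])
for t,z in [("drawer_front",.041),("unit",0)]:
    for o in models.place_of(p,t): print(t,o["confidence"],px(o["at"]),at(p,px(o["at"]),z))
E
```

```text
[ 0.629 -0.094  0.312] [[0.18, -0.94, -0.28], [-0.98, -0.17, -0.05], [0.0, 0.28, -0.96]] [ 0.55037346 -0.10455469  0.15153743]
drawer_front 0.65 [336.896  121.3056] [ 0.62741301 -0.16555697  0.041     ]
unit 0.84 [326.6048   3.6096] [ 0.75290245 -0.14218971  0.        ]
```

View pics/w1.png

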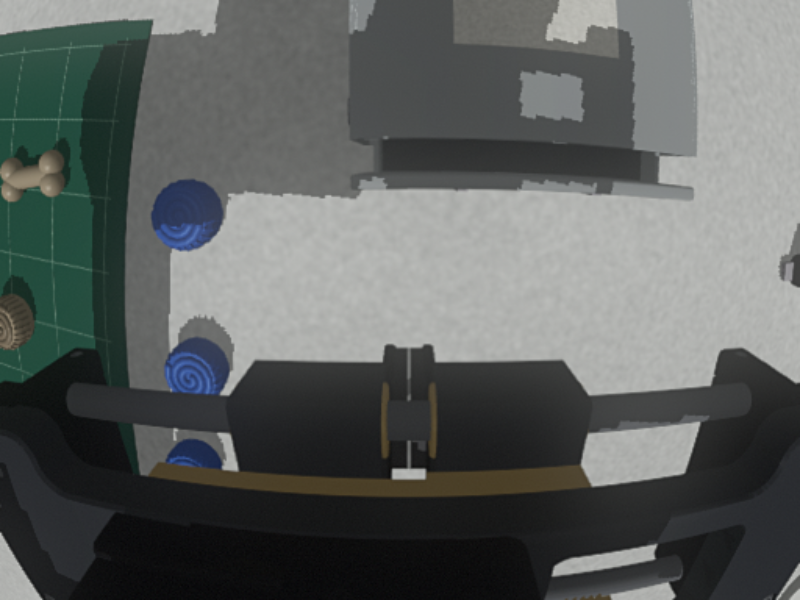

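{"fn": "apply_moves", "kwargs": {
  "moves": [
    [[0.01,0.0364,0],0],
    [[0.01,0.0364,0],0],
    [[0,0,0.036],0],
    [[0,0,0.036],0],
    [[0,0,0.036],0]
  ]
}}

```text
time_s: 4.45
tcp_pos: [0.5831, -0.1683, 0.0446]
ee_rot: [[0.983, 0.185, 0.003], [0.185, -0.983, 0.0], [0.003, 0.0, -1.0]]
wrist_force: [0.9, 0.2, -0.0]
gripper_width: 0.01
gripper_force: 0.0
```

{"fn": "apply_moves", "kwargs": {
  "moves": [
    [[0,0,0],0],
    [[0.01,0,0],0],
    [[0.004,0,0],0],
    [[0,0,0],0],
    [[0,0,0],0]
  ]
}}

```text
time_s: 4.87
tcp_pos: [0.5984, -0.1663, 0.0471]
ee_rot: [[0.983, 0.186, 0.005], [0.186, -0.983, -0.0], [0.005, 0.001, -1.0]]
wrist_force: [0.8, 0.7, 0.1]
gripper_width: 0.004
gripper_force: 0.0
```

{"fn": "apply_moves", "kwargs": {
  "moves": [
    [[0.006,0,0.004],0],
    [[0.006,0,0.004],0],
    [[0,0,0],0]
  ]
}}

```text
time_s: 5.12
tcp_pos: [0.6092, -0.1644, 0.0363]
ee_rot: [[0.983, 0.185, 0.001], [0.185, -0.983, -0.0], [0.001, 0.0, -1.0]]
wrist_force: [0.0, -0.2, 0.7]
gripper_width: 0.008
gripper_force: 0.0
```

{"fn": "apply_moves", "kwargs": {
  "moves": [
    [[0.003,0,0],0],
    [[0,0,0],0],
    [[0,0,0],0]
  ]
}}

```text
time_s: 5.37
tcp_pos: [0.6112, -0.1642, 0.0365]
ee_rot: [[0.983, 0.184, -0.0], [0.184, -0.983, -0.0], [-0.0, 0.0, -1.0]]
wrist_force: [-0.2, 0.1, 0.3]
gripper_width: 0.008
gripper_force: 0.0
```

{"fn": "apply_moves", "kwargs": {
  "moves": [
    [[0.002,0,0],0],
    [[0.001,0,0],0],
    [[0,0,0],0]
  ]
}}

```text
time_s: 5.62
tcp_pos: [0.6144, -0.1636, 0.0366]
ee_rot: [[0.983, 0.184, 0.0], [0.184, -0.983, -0.0], [0.0, 0.0, -1.0]]
wrist_force: [-0.3, 0.0, -0.4]
gripper_width: 0.003
gripper_force: 0.0
```

{"fn": "apply_moves", "kwargs": {
  "moves": [
    [[0.001,0,0],0],
    [[0.001,0,0],0],
    [[0,0,0],0]
  ]
}}

```text
time_s: 5.87
tcp_pos: [0.6163, -0.1632, 0.0366]
ee_rot: [[0.983, 0.184, 0.0], [0.184, -0.983, -0.0], [0.0, 0.0, -1.0]]
wrist_force: [0.3, 0.3, -0.5]
gripper_width: 0.006
gripper_force: 0.0
```

{"fn": "apply_moves", "kwargs": {
  "moves": [
    [[0.001,0,0],0],
    [[0.001,0,0],0],
    [[0,0,0],0]
  ]
}}

```text
time_s: 6.12
tcp_pos: [0.6171, -0.1629, 0.0365]
ee_rot: [[0.983, 0.184, -0.002], [0.184, -0.983, 0.0], [-0.002, -0.0, -1.0]]
wrist_force: [-3.2, -0.8, 1.9]
gripper_width: 0.002
gripper_force: 1.5
```

{"fn": "apply_moves", "kwargs": {
  "moves": [
    [[0.001,0,0],0],
    [[0.001,0,0],0],
    [[0,0,0],0]
  ]
}}

```text
time_s: 6.37
tcp_pos: [0.6179, -0.1627, 0.0365]
ee_rot: [[0.983, 0.184, -0.005], [0.184, -0.983, -0.0], [-0.005, -0.001, -1.0]]
wrist_force: [-6.5, -0.1, 4.3]
gripper_width: 0.002
gripper_force: 3.0
```

{"fn": "apply_moves", "kwargs": {
  "moves": [
    [[0.001,0,0],0],
    [[0.001,0,0],0],
    [[0,0,0],0]
  ]
}}

```text
time_s: 6.62
tcp_pos: [0.6196, -0.1624, 0.0365]
ee_rot: [[0.983, 0.184, -0.005], [0.184, -0.983, -0.0], [-0.005, -0.001, -1.0]]
wrist_force: [-6.1, -0.5, 4.6]
gripper_width: 0.007
gripper_force: 3.3
```

{"fn": "apply_moves", "kwargs": {
  "moves": [
    [[0.001,0,0],0],
    [[0,0,0],0],
    [[0,0,0],0]
  ]
}}

```text
time_s: 6.87
tcp_pos: [0.6205, -0.1622, 0.0364]
ee_rot: [[0.983, 0.184, -0.005], [0.184, -0.983, 0.0], [-0.005, -0.001, -1.0]]
wrist_force: [-5.6, -0.7, 4.2]
gripper_width: 0.004
gripper_force: 3.3
```

{"fn": "apply_moves", "kwargs": {
  "moves": [
    [[0.001,0,0],0],
    [[0.001,0,0],0],
    [[0,0,0],0]
  ]
}}

```text
time_s: 7.12
tcp_pos: [0.6225, -0.1619, 0.0365]
ee_rot: [[0.983, 0.184, -0.005], [0.184, -0.983, 0.0], [-0.005, -0.001, -1.0]]
wrist_force: [-6.1, -1.0, 4.6]
gripper_width: 0.007
gripper_force: 3.3
```

{"fn": "apply_moves", "kwargs": {
  "moves": [
    [[0.001,0,0],0],
    [[0,0,0],0],
    [[0,0,0],0]
  ]
}}

```text
time_s: 7.37
tcp_pos: [0.6228, -0.1618, 0.0365]
ee_rot: [[0.983, 0.184, -0.007], [0.184, -0.983, 0.0], [-0.007, -0.001, -1.0]]
wrist_force: [-8.0, -0.4, 7.1]
gripper_width: 0.003
gripper_force: 4.0
```

{"fn": "apply_moves", "kwargs": {
  "moves": [
    [[0.001,0,0],0],
    [[0.001,0,0],0],
    [[0,0,0],0]
  ]
}}

```text
time_s: 7.62
tcp_pos: [0.6227, -0.1618, 0.0364]
ee_rot: [[0.983, 0.183, -0.012], [0.183, -0.983, -0.0], [-0.011, -0.002, -1.0]]
wrist_force: [-12.5, -1.2, 8.6]
gripper_width: 0.005
gripper_force: 6.0
```

{"fn": "apply_moves", "kwargs": {
  "moves": [
    [[-0.03,0,0],0],
    [[-0.035,0,0],0],
    [[-0.035,0,0],0],
    [[-0.035,0,0],0],
    [[-0.02,0,0],0]
  ]
}}

```text
time_s: 8.03
tcp_pos: [0.4723, -0.1896, 0.0364]
ee_rot: [[0.983, 0.183, -0.001], [0.183, -0.983, 0.001], [-0.001, -0.001, -1.0]]
wrist_force: [0.5, 0.1, 0.1]
gripper_width: 0.008
gripper_force: 0.0
```

{"fn": "apply_moves", "kwargs": {
  "hand": 0.08,
  "moves": [
    [[0,0,-0.035],0],
    [[0,0,-0.035],0],
    [[0,0,-0.035],0],
    [[0,0,0],0],
    [[0,0,0],0]
  ]
}}

```text
time_s: 8.45
tcp_pos: [0.4779, -0.1896, 0.1443]
ee_rot: [[0.983, 0.185, 0.008], [0.185, -0.983, -0.001], [0.008, 0.002, -1.0]]
wrist_force: [-0.6, 0.4, -0.6]
gripper_width: 0.304
gripper_force: 0.0
```

```bash
python3 - <<'E'
from h import *
s=r.sense();print(s["time_s"],s["tcp_pos"])
p=imaging.capture("wrist");p["fish"]=1;q=imaging.capture("top")
a=cv2.resize(p["frame"],(400,300));b=cv2.resize(q["frame"][50:200,215:365],(300,300),interpolation=cv2.INTER_CUBIC)
cv2.imwrite("pics/w2.png",np.hstack([a,b]))
for c in (p,q):
  for t,z in [("drawer_front",.041),("hollow",.018)]:
    for o in models.place_of(c,t): print(t,round(o["confidence"],2),px(o["at"]),at(c,px(o["at"]),z).round(4))
c=imaging.capture("scene")
for t,z in [("drawer_front",.041),("hollow",.018)]:
    for o in models.place_of(c,t): print(t,round(o["confidence"],2),px(o["at"]),at(c,px(o["at"]),z).round(4))
E
```

```text
8.45 [ 0.47788978 -0.18961226  0.1442687 ]
drawer_front 0.91 [261.2224 130.7904] [ 0.5325 -0.1808  0.041 ]
hollow 0.98 [263.5776  68.0832] [ 0.591  -0.1722  0.018 ]
drawer_front 0.77 [307.8144 175.4112] [ 0.5347 -0.1778  0.041 ]
drawer_front 0.75 [402.688  140.8896] [ 0.6293 -0.4517  0.041 ]
hollow 0.9 [305.2032 153.2928] [ 0.6018 -0.1735  0.018 ]
hollow 0.39 [124.2112 166.6176] [0.5722 0.358  0.018 ]
drawer_front 0.88 [241.7152 238.5024] [ 0.5376 -0.1794  0.041 ]
hollow 0.97 [261.12   247.6032] [ 0.5913 -0.162   0.018 ]
```

View pics/w2.png

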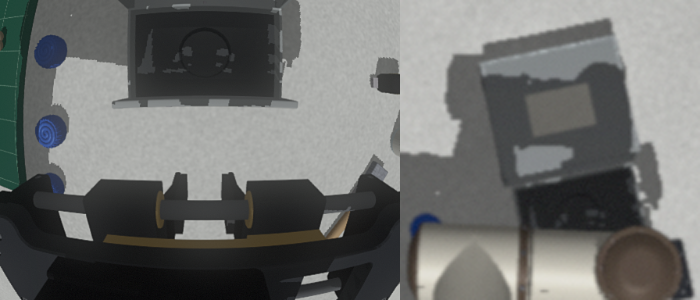

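The drawer has sprung out, with the hollow visible at about (205,50) in the left half. Now to the ammonite.

{"fn": "apply_moves", "kwargs": {
  "moves": [
    [[0,-0.0397,-0.003],0],
    [[0,-0.0397,-0.003],0],
    [[0,-0.0397,-0.003],0],
    [[0,-0.0397,-0.003],0],
    [[0,-0.0397,-0.003],0]
  ]
}}

```text
time_s: 9.32
tcp_pos: [0.4383, 0.007, 0.1565]
ee_rot: [[0.983, 0.184, -0.0], [0.184, -0.983, -0.0], [-0.0, 0.0, -1.0]]
wrist_force: [0.2, 0.1, 0.2]
gripper_width: 0.91
gripper_force: 0.0
```

{"fn": "apply_moves", "kwargs": {
  "moves": [
    [[0,-0.0397,-0.003],0],
    [[0,-0.0397,-0.003],0],
    [[0,-0.0397,-0.003],0],
    [[0,-0.0397,-0.003],0],
    [[0,-0.0397,-0.003],0]
  ]
}}

```text
time_s: 9.73
tcp_pos: [0.4015, 0.2025, 0.1717]
ee_rot: [[0.983, 0.185, 0.0], [0.185, -0.983, 0.0], [0.0, -0.0, -1.0]]
wrist_force: [2.2, -0.2, 0.2]
gripper_width: 0.918
gripper_force: 0.0
```

{"fn": "apply_moves", "kwargs": {
  "moves": [
    [[0,-0.0397,-0.003],0],
    [[0,0,0],0],
    [[0,0,0],0],
    [[0,0,0],0]
  ]
}}

```text
time_s: 10.07
tcp_pos: [0.3946, 0.2394, 0.174]
ee_rot: [[0.983, 0.185, -0.001], [0.185, -0.983, -0.001], [-0.001, 0.001, -1.0]]
wrist_force: [-0.1, -0.3, -0.4]
gripper_width: 0.92
gripper_force: 0.0
```

```bash
python3 - <<'E'
from h import *
s=r.sense();print(s["time_s"],s["tcp_pos"],s["gripper_width"])
p=imaging.capture("wrist");p["fish"]=1
cv2.imwrite("pics/w3.png",p["frame"])
for o in models.place_of(p,"ammonite"): print(round(o["confidence"],2),px(o["at"]),at(p,px(o["at"]),.003).round(4))
for o in models.cut_out(p,"ammonite"):
    m=o["region"];ys,xs=np.nonzero(m);print(p["frame"][m].mean(0).round(),xs.mean(),ys.mean(),[at(p,[xs.mean(),ys.mean()],z).round(4) for z in(.018,)])
    print([at(p,u,.02).round(3)[:2] for u in ([xs.min(),ys.mean()],[xs.max(),ys.mean()],[xs.mean(),ys.min()],[xs.mean(),ys.max()])])
E
```

```text
10.0667 [0.39456205 0.23937892 0.17402238] 0.9199259792249589
0.94 [262.8096 115.8912] [0.459  0.2483 0.003 ]
0.89 [435.5072  67.0848] [0.5696 0.0522 0.003 ]
0.86 [422.6048 152.9088] [0.4594 0.0448 0.003 ]
0.7 [397.1072 225.4848] [0.3598 0.0503 0.003 ]
[123.  88.  75.] 428.803937007874 158.9779527559055 [array([0.4549, 0.0429, 0.018 ])]
[array([0.449, 0.071]), array([0.462, 0.015]), array([0.478, 0.052]), array([0.431, 0.036])]
[110. 128. 138.] 263.9640024405125 121.67419158023185 [array([0.4538, 0.2462, 0.018 ])]
[array([0.45 , 0.269]), array([0.458, 0.223]), array([0.477, 0.251]), array([0.43 , 0.242])]
[117.  81.  67.] 439.48902821316614 63.69749216300941 [array([0.5713, 0.0563, 0.018 ])]
[array([0.561, 0.084]), array([0.581, 0.028]), array([0.595, 0.062]), array([0.548, 0.053])]
[124.  85.  70.] 399.92066115702477 222.44793388429753 [array([0.3694, 0.0569, 0.018 ])]
[array([0.366, 0.082]), array([0.375, 0.027]), array([0.385, 0.064]), array([0.345, 0.049])]
```

View pics/w3.png

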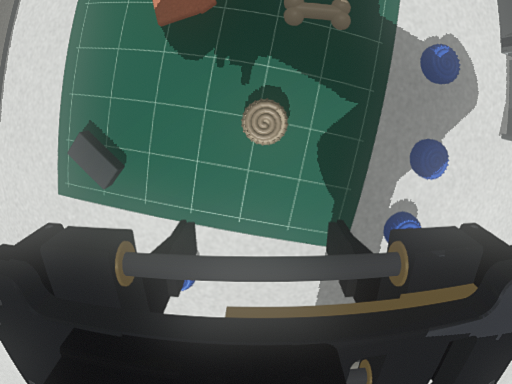

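{"fn": "apply_moves", "kwargs": {
  "moves": [
    [[0.0307,0.0019,0.01],0],
    [[0.0306,0.0019,0.01],0],
    [[0,0,0.036],0],
    [[0,0,0.036],0],
    [[0,0,0],0]
  ]
}}

```text
time_s: 10.63
tcp_pos: [0.4525, 0.2423, 0.0762]
ee_rot: [[0.984, 0.179, -0.012], [0.179, -0.984, -0.009], [-0.013, 0.007, -1.0]]
wrist_force: [-1.4, -1.6, -1.8]
gripper_width: 0.915
gripper_force: 0.0
```

```bash
python3 - <<'E'
from h import *
s=r.sense();print(s["time_s"],s["tcp_pos"],s["gripper_width"])
p=imaging.capture("wrist");p["fish"]=1
for o in models.place_of(p,"ammonite"): print(round(o["confidence"],2),px(o["at"]),at(p,px(o["at"]),.003).round(4))
for o in models.cut_out(p,"ammonite")[:2]:
    m=o["region"];ys,xs=np.nonzero(m);print(p["frame"][m].mean(0).round(),[at(p,[xs.mean(),ys.mean()],z).round(4) for z in(.018,)])
    print([at(p,u,.02).round(3)[:2] for u in ([xs.min(),ys.mean()],[xs.max(),ys.mean()],[xs.mean(),ys.min()],[xs.mean(),ys.max()])])
E
```

```text
10.6333 [0.45250873 0.24232529 0.07616878] 0.9153902492434056
0.94 [254.8224 196.1856] [0.4543 0.2463 0.003 ]
0.85 [474.624  111.3984] [0.5719 0.0585 0.003 ]
0.82 [453.376  227.5968] [0.4556 0.0425 0.003 ]
[123.  89.  76.] [array([0.4713, 0.0528, 0.018 ])]
[array([0.468, 0.08 ]), array([0.476, 0.024]), array([0.482, 0.059]), array([0.464, 0.051])]
[79. 93. 99.] [array([0.4549, 0.2462, 0.018 ])]
[array([0.451, 0.271]), array([0.46 , 0.222]), array([0.481, 0.251]), array([0.428, 0.242])]
```

{"fn": "apply_moves", "kwargs": {
  "moves": [
    [[0,0,0.03],0],
    [[0,0,0.025],0],
    [[0,0,0.009],0],
    [[0,0,0],0],
    [[0,0,0],0]
  ]
}}

```text
time_s: 11.2
tcp_pos: [0.4571, 0.2482, 0.0203]
ee_rot: [[0.983, 0.185, 0.002], [0.185, -0.983, 0.002], [0.003, -0.001, -1.0]]
wrist_force: [1.2, 0.5, 1.2]
gripper_width: 0.918
gripper_force: 0.0
```

{"fn": "apply_moves", "kwargs": {
  "moves": [
    [[-0.0025,0.0015,0.002],0],
    [[0,0,0],0]
  ]
}}

```text
time_s: 11.37
tcp_pos: [0.4542, 0.2457, 0.018]
ee_rot: [[0.983, 0.184, 0.002], [0.184, -0.983, 0.002], [0.002, -0.001, -1.0]]
wrist_force: [1.3, -0.0, 0.8]
gripper_width: 0.918
gripper_force: 0.0
```

{"fn": "apply_moves", "kwargs": {
  "hand": 0.03,
  "moves": [
    [[0,0,0],0],
    [[0,0,0],0],
    [[0,0,0],0],
    [[0,0,0],0],
    [[0,0,0],0]
  ]
}}

```text
time_s: 11.78
tcp_pos: [0.4539, 0.2454, 0.0166]
ee_rot: [[0.983, 0.184, 0.0], [0.184, -0.983, 0.0], [0.0, -0.0, -1.0]]
wrist_force: [-0.3, -0.7, 0.8]
gripper_width: 0.627
gripper_force: 0.0
```

{"fn": "apply_moves", "kwargs": {
  "moves": [
    [[0,0,0],0],
    [[0,0,0],0],
    [[0,0,0],0]
  ]
}}

```text
time_s: 12.03
tcp_pos: [0.4539, 0.2454, 0.0166]
ee_rot: [[0.983, 0.184, 0.0], [0.184, -0.983, 0.0], [0.0, -0.0, -1.0]]
wrist_force: [0.2, 0.3, 1.0]
gripper_width: 0.539
gripper_force: 30.0
```

{"fn": "apply_moves", "kwargs": {
  "moves": [
    [[0,0,-0.01],0],
    [[0,0,-0.025],0],
    [[0,0,-0.035],0],
    [[0,0,-0.035],0],
    [[0,0,-0.03],0]
  ]
}}

```text
time_s: 12.45
tcp_pos: [0.4538, 0.2452, 0.1542]
ee_rot: [[0.983, 0.185, 0.001], [0.185, -0.983, 0.001], [0.001, -0.0, -1.0]]
wrist_force: [0.7, 1.1, -1.2]
gripper_width: 0.536
gripper_force: 30.0
```

```bash
python3 - <<'E'
from h import *
s=r.sense();print(s["time_s"],s["tcp_pos"],s["gripper_width"],s["gripper_force"],s["wrist_force"])
p=imaging.capture("wrist");p["fish"]=1
cv2.imwrite("pics/w4.png",p["frame"])
s=r.sense();z=s["tcp_pos"][2]
for o in models.place_of(p,"ammonite"):
    w=at(p,px(o["at"]),z-.0136); print(round(o["confidence"],2),px(o["at"]),np.round(np.array(s["ee_rot"]).T@(w-s["tcp_pos"]),4))
E
```

```text
12.45 [0.45381789 0.24516682 0.15423697] 0.5359429296591318 29.999954430386424 [ 0.71273829  1.13725109 -1.1700439 ]
0.9 [261.4784 225.1008] [0.0018 0.0031 0.0136]
0.82 [442.112  110.8992] [0.0765 0.1183 0.0139]
0.59 [421.6832 204.096 ] [0.0143 0.1098 0.0132]
```

View pics/w4.png

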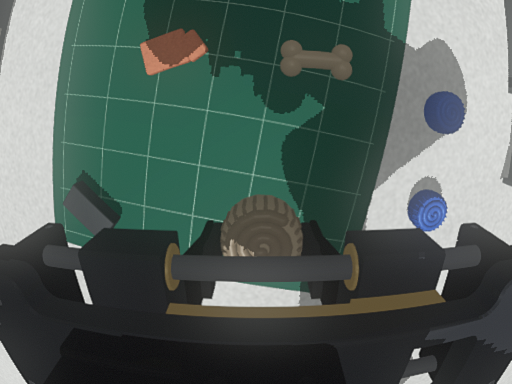

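The fossil is held level and centred between the fingers at about (261,228). Carrying it towards the drawer.

{"fn": "apply_moves", "kwargs": {
  "moves": [
    [[0,0.0395,0],0],
    [[0,0.0395,0],0],
    [[0,0.0395,0],0],
    [[0,0.0395,0],0],
    [[0,0.0395,0],0]
  ]
}}

```text
time_s: 12.97
tcp_pos: [0.4894, 0.0493, 0.1512]
ee_rot: [[0.983, 0.185, -0.001], [0.185, -0.983, -0.0], [-0.001, -0.0, -1.0]]
wrist_force: [1.3, -0.1, -1.0]
gripper_width: 0.535
gripper_force: 30.0
```

{"fn": "apply_moves", "kwargs": {
  "moves": [
    [[0,0.0395,0],0],
    [[0,0.0395,0],0],
    [[0,0.0395,0],0],
    [[0,0.0395,0],0],
    [[0,0.0395,0],0]
  ]
}}

```text
time_s: 13.38
tcp_pos: [0.5258, -0.1448, 0.1511]
ee_rot: [[0.983, 0.184, -0.002], [0.184, -0.983, 0.0], [-0.001, -0.001, -1.0]]
wrist_force: [1.1, 1.1, -1.2]
gripper_width: 0.538
gripper_force: 30.0
```

{"fn": "apply_moves", "kwargs": {
  "moves": [
    [[0,0.0395,0],0],
    [[0,0,0],0],
    [[0,0,0],0],
    [[0,0,0],0]
  ]
}}

```text
time_s: 13.72
tcp_pos: [0.533, -0.1818, 0.1508]
ee_rot: [[0.983, 0.183, -0.002], [0.183, -0.983, 0.001], [-0.002, -0.001, -1.0]]
wrist_force: [0.2, 0.1, -1.2]
gripper_width: 0.543
gripper_force: 30.0
```

```bash
python3 - <<'E'
from h import *
s=r.sense();print(s["time_s"],s["tcp_pos"],s["gripper_width"],np.round(s["ee_rot"],3).tolist())
p=imaging.capture("wrist");p["fish"]=1
cv2.imwrite("pics/w5.png",p["frame"])
for t,z in [("drawer_front",.041),("hollow",.018)]:
    for o in models.place_of(p,t): print(t,round(o["confidence"],2),px(o["at"]),at(p,px(o["at"]),z).round(4))
E
```

```text
13.7167 [ 0.53298658 -0.18183842  0.15077223] 0.5425116621030459 [[0.983, 0.183, -0.002], [0.183, -0.983, 0.001], [-0.002, -0.001, -1.0]]
drawer_front 0.6 [261.2224 189.696 ] [ 0.5312 -0.1833  0.041 ]
hollow 0.83 [259.8912 123.4944] [ 0.5908 -0.1708  0.018 ]
```

View pics/w5.png

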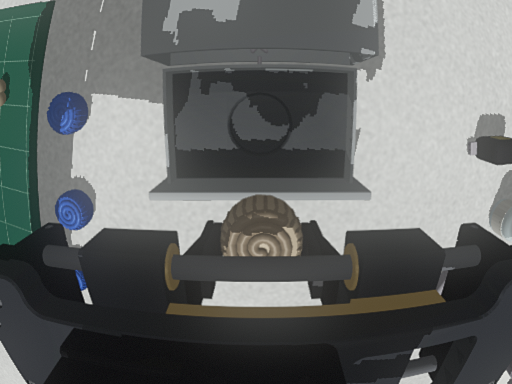

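{"fn": "apply_moves", "kwargs": {
  "moves": [
    [[0.029,0,0],0],
    [[0.029,0,0],0],
    [[0,0,0.035],0],
    [[0,0,0.025],0],
    [[0,0,0],0]
  ]
}}

```text
time_s: 14.28
tcp_pos: [0.587, -0.1688, 0.0859]
ee_rot: [[0.983, 0.185, -0.012], [0.185, -0.983, 0.002], [-0.011, -0.004, -1.0]]
wrist_force: [-1.5, 0.7, -2.5]
gripper_width: 0.545
gripper_force: 30.0
```

{"fn": "apply_moves", "kwargs": {
  "moves": [
    [[0,0,0],0],
    [[0,0,0],0],
    [[0,0,0],0]
  ]
}}

```text
time_s: 14.53
tcp_pos: [0.5924, -0.1709, 0.094]
ee_rot: [[0.983, 0.185, 0.004], [0.185, -0.983, -0.001], [0.004, 0.002, -1.0]]
wrist_force: [0.7, 0.1, -0.3]
gripper_width: 0.535
gripper_force: 30.0
```

```bash
python3 - <<'E'
from h import *
p=imaging.capture("wrist");p["fish"]=1
s=r.sense();print(s["time_s"],s["tcp_pos"],np.round(s["ee_rot"],3).tolist())
cv2.imwrite("pics/w6.png",cv2.resize(p["frame"][120:300,150:380],(690,540)))
for o in models.place_of(p,"hollow"): print(round(o["confidence"],2),px(o["at"]),at(p,px(o["at"]),.018).round(4))
for o in models.place_of(p,"ammonite")[:2]:
    w=at(p,px(o["at"]),s["tcp_pos"][2]-.0136); print(round(o["confidence"],2),w)
E
```

```text
14.5833 [ 0.5921821  -0.17096553  0.09390824] [[0.983, 0.185, 0.004], [0.185, -0.983, -0.001], [0.004, 0.001, -1.0]]
0.78 [259.3792 201.792 ] [ 0.5901 -0.171   0.018 ]
0.95 [ 0.59542458 -0.17352033  0.08030824]
0.9 [ 0.60364847 -0.01475721  0.08030824]
```

View pics/w6.png

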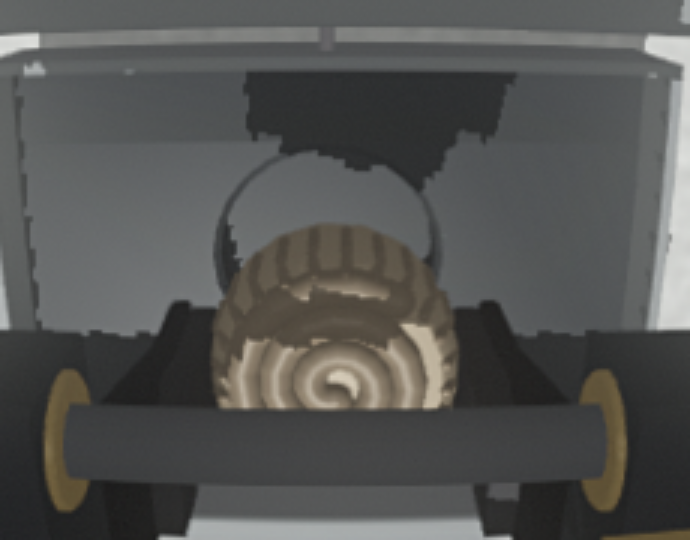

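{"fn": "apply_moves", "kwargs": {
  "moves": [
    [[-0.001,-0.001,0.02],0],
    [[0,0,0.018],0],
    [[0,0,0.004],0],
    [[0,0,0],0],
    [[0,0,0],0]
  ]
}}

```text
time_s: 15.1
tcp_pos: [0.5904, -0.1705, 0.0505]
ee_rot: [[0.983, 0.185, 0.001], [0.185, -0.983, -0.001], [0.001, 0.001, -1.0]]
wrist_force: [-0.3, -0.1, -0.5]
gripper_width: 0.539
gripper_force: 30.0
```

{"fn": "apply_moves", "kwargs": {
  "moves": [
    [[0,0,0],0],
    [[0,0,0],0],
    [[0,0,0],0],
    [[0,0,0],0]
  ]
}}

```text
time_s: 15.43
tcp_pos: [0.5901, -0.1703, 0.0502]
ee_rot: [[0.983, 0.184, 0.001], [0.184, -0.983, -0.0], [0.001, 0.0, -1.0]]
wrist_force: [0.3, -0.4, -1.3]
gripper_width: 0.539
gripper_force: 30.0
```

{"fn": "apply_moves", "kwargs": {
  "moves": [
    [[-0.001,0,0.005],0],
    [[0,0,0.004],0],
    [[0,0,0],0],
    [[0,0,0],0],
    [[0,0,0],0]
  ]
}}

```text
time_s: 15.85
tcp_pos: [0.5888, -0.1705, 0.0404]
ee_rot: [[0.983, 0.184, -0.0], [0.184, -0.983, -0.0], [-0.0, 0.0, -1.0]]
wrist_force: [-0.4, 0.3, -0.4]
gripper_width: 0.539
gripper_force: 30.0
```

{"fn": "apply_moves", "kwargs": {
  "moves": [
    [[0,0,0.003],0],
    [[0,0,0.001],0],
    [[0,0,0],0],
    [[0,0,0],0]
  ]
}}

```text
time_s: 16.18
tcp_pos: [0.5887, -0.1704, 0.0364]
ee_rot: [[0.983, 0.184, -0.0], [0.184, -0.983, -0.0], [-0.0, -0.0, -1.0]]
wrist_force: [0.8, -0.6, -0.6]
gripper_width: 0.541
gripper_force: 30.0
```

{"fn": "apply_moves", "kwargs": {
  "moves": [
    [[0,0,0.002],0],
    [[0,0,0.001],0],
    [[0,0,0],0],
    [[0,0,0],0]
  ]
}}

```text
time_s: 16.52
tcp_pos: [0.5887, -0.1704, 0.0334]
ee_rot: [[0.983, 0.184, -0.0], [0.184, -0.983, 0.0], [-0.0, -0.0, -1.0]]
wrist_force: [-0.3, 0.6, -1.1]
gripper_width: 0.542
gripper_force: 30.0
```

{"fn": "apply_moves", "kwargs": {
  "moves": [
    [[0,0,0.001],0],
    [[0,0,0],0],
    [[0,0,0],0]
  ]
}}

```text
time_s: 16.77
tcp_pos: [0.5887, -0.1704, 0.0325]
ee_rot: [[0.983, 0.184, -0.0], [0.184, -0.983, 0.0], [-0.0, -0.0, -1.0]]
wrist_force: [0.5, -0.5, -0.9]
gripper_width: 0.538
gripper_force: 30.0
```

{"fn": "apply_moves", "kwargs": {
  "moves": [
    [[0,0,0.0008],0],
    [[0,0,0],0],
    [[0,0,0],0]
  ]
}}

```text
time_s: 17.02
tcp_pos: [0.5887, -0.1704, 0.0317]
ee_rot: [[0.983, 0.184, -0.0], [0.184, -0.983, -0.0], [-0.0, -0.0, -1.0]]
wrist_force: [0.7, -0.1, -1.5]
gripper_width: 0.538
gripper_force: 30.0
```

{"fn": "apply_moves", "kwargs": {
  "hand": 0.065,
  "moves": [
    [[0,0,0],0],
    [[0,0,0],0],
    [[0,0,0],0],
    [[0,0,0],0],
    [[0,0,0],0]
  ]
}}

```text
time_s: 17.43
tcp_pos: [0.5889, -0.1704, 0.0319]
ee_rot: [[0.983, 0.184, 0.0], [0.184, -0.983, -0.0], [0.0, 0.0, -1.0]]
wrist_force: [-0.2, -0.2, 0.3]
gripper_width: 0.734
gripper_force: 0.0
```

{"fn": "apply_moves", "kwargs": {
  "moves": [
    [[0,0,-0.01],0],
    [[0,0,-0.03],0],
    [[0,0,-0.04],0],
    [[0,0,-0.03],0],
    [[-0.02,0,0],0]
  ]
}}

```text
time_s: 17.85
tcp_pos: [0.5764, -0.1748, 0.1503]
ee_rot: [[0.982, 0.187, 0.018], [0.188, -0.982, -0.004], [0.017, 0.007, -1.0]]
wrist_force: [0.1, -0.5, 1.2]
gripper_width: 0.747
gripper_force: 0.0
```

{"fn": "apply_moves", "kwargs": {
  "hand": 0,
  "moves": [
    [[-0.035,0,0],0],
    [[-0.035,0,0],0],
    [[-0.03,0,0],0],
    [[0,0,0],0],
    [[0,0,0],0]
  ]
}}

```text
time_s: 18.27
tcp_pos: [0.47, -0.1929, 0.1431]
ee_rot: [[0.983, 0.184, 0.002], [0.184, -0.983, -0.0], [0.002, 0.001, -1.0]]
wrist_force: [1.8, 0.1, -0.4]
gripper_width: 0.456
gripper_force: 0.0
```

```bash
python3 - <<'E'
from h import *
p=imaging.capture("wrist");p["fish"]=1
s=r.sense();print(s["time_s"],s["tcp_pos"],np.round(s["ee_rot"],3).tolist())
cv2.imwrite("pics/w7.png",cv2.resize(p["frame"][0:200,130:390],(780,600)))
for t,z in [("ammonite",.018),("drawer_front",.041),("hollow",.018)]:
  for o in models.place_of(p,t)[:2]: print(t,round(o["confidence"],2),px(o["at"]),at(p,px(o["at"]),z).round(4))
E
```

```text
18.3167 [ 0.47136779 -0.19284664  0.14307509] [[0.983, 0.184, 0.003], [0.184, -0.983, -0.001], [0.002, 0.001, -1.0]]
ammonite 0.93 [ 70.4    155.4048] [0.4644 0.0238 0.018 ]
ammonite 0.87 [68.8128 60.7104] [0.5702 0.0386 0.018 ]
drawer_front 0.76 [260.9152 120.6144] [ 0.5329 -0.1822  0.041 ]
```

View pics/w7.png

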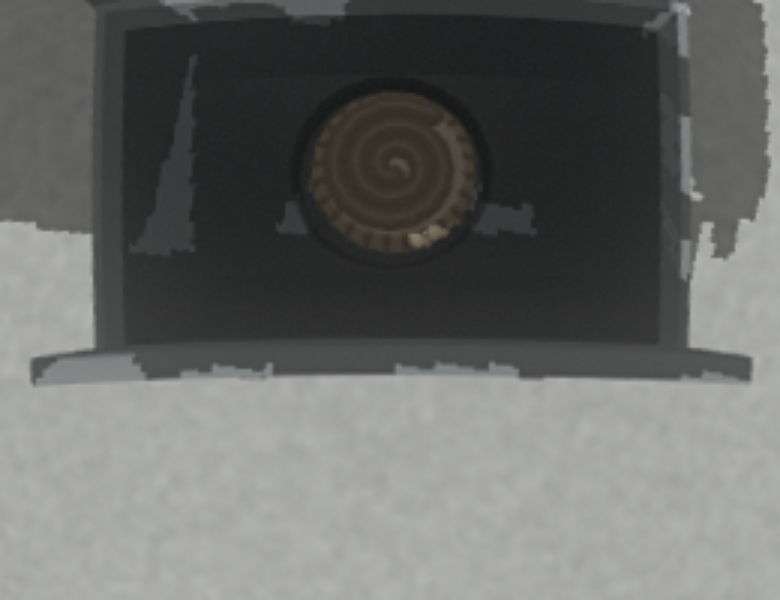

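The fossil sits flat and centred in the hollow, at crop (395,170). Now the push.

{"fn": "apply_moves", "kwargs": {
  "moves": [
    [[0,-0.0027,0],0],
    [[0,0,0.036],0],
    [[0,0,0.036],0],
    [[0,0,0.034],0],
    [[0,0,0],0]
  ]
}}

```text
time_s: 18.88
tcp_pos: [0.4657, -0.1889, 0.0297]
ee_rot: [[0.983, 0.183, -0.014], [0.183, -0.983, 0.002], [-0.013, -0.005, -1.0]]
wrist_force: [-1.6, -0.0, -0.6]
gripper_width: 0.012
gripper_force: 0.0
```

{"fn": "apply_moves", "kwargs": {
  "moves": [
    [[0.01,0,0],0],
    [[0.01,0,0],0],
    [[0.01,0,0],0],
    [[0,0,0],0],
    [[0,0,0],0]
  ]
}}

```text
time_s: 19.3
tcp_pos: [0.5018, -0.1842, 0.0373]
ee_rot: [[0.983, 0.185, 0.004], [0.185, -0.983, -0.0], [0.004, 0.001, -1.0]]
wrist_force: [0.1, -0.2, 0.6]
gripper_width: 0.006
gripper_force: 0.0
```

Approach gently, then push steadily.

{"fn": "apply_moves", "kwargs": {
  "moves": [
    [[0.004,0,0],0],
    [[0.004,0,0],0],
    [[0.004,0,0],0],
    [[0.003,0,0],0],
    [[0.003,0,0],0]
  ]
}}

```text
time_s: 19.72
tcp_pos: [0.5178, -0.181, 0.0358]
ee_rot: [[0.983, 0.184, 0.0], [0.184, -0.983, -0.0], [0.0, 0.0, -1.0]]
wrist_force: [-0.1, -0.3, 0.9]
gripper_width: 0.002
gripper_force: 0.0
```

{"fn": "apply_moves", "kwargs": {
  "moves": [
    [[0.003,0,0],0],
    [[0.003,0,0],0],
    [[0.003,0,0],0],
    [[0.003,0,0],0],
    [[0.003,0,0],0]
  ]
}}

```text
time_s: 20.13
tcp_pos: [0.5312, -0.1783, 0.0354]
ee_rot: [[0.983, 0.184, -0.003], [0.184, -0.983, 0.0], [-0.002, -0.001, -1.0]]
wrist_force: [-5.3, -1.5, 2.3]
gripper_width: 0.001
gripper_force: 2.4
```

{"fn": "apply_moves", "kwargs": {
  "moves": [
    [[0.004,0,0],0],
    [[0.004,0,0],0],
    [[0.004,0,0],0],
    [[0.004,0,0],0],
    [[0.004,0,0],0]
  ]
}}

```text
time_s: 20.55
tcp_pos: [0.551, -0.1746, 0.0354]
ee_rot: [[0.983, 0.184, -0.003], [0.184, -0.983, 0.0], [-0.003, -0.001, -1.0]]
wrist_force: [-6.3, -0.3, 2.8]
gripper_width: 0.005
gripper_force: 2.8
```

{"fn": "apply_moves", "kwargs": {
  "moves": [
    [[0.004,0,0],0],
    [[0.004,0,0],0],
    [[0.004,0,0],0],
    [[0.004,0,0],0],
    [[0.004,0,0],0]
  ]
}}

```text
time_s: 20.97
tcp_pos: [0.5704, -0.1709, 0.0354]
ee_rot: [[0.983, 0.184, -0.003], [0.184, -0.983, 0.0], [-0.003, -0.001, -1.0]]
wrist_force: [-6.0, -0.9, 3.0]
gripper_width: 0.007
gripper_force: 3.1
```

{"fn": "apply_moves", "kwargs": {
  "moves": [
    [[0.004,0,0],0],
    [[0.004,0,0],0],
    [[0.004,0,0],0],
    [[0.004,0,0],0],
    [[0.004,0,0],0]
  ]
}}

```text
time_s: 21.38
tcp_pos: [0.5898, -0.1673, 0.0354]
ee_rot: [[0.983, 0.184, -0.004], [0.184, -0.983, 0.0], [-0.004, -0.001, -1.0]]
wrist_force: [-6.4, -1.2, 3.6]
gripper_width: 0.007
gripper_force: 3.4
```

{"fn": "apply_moves", "kwargs": {
  "moves": [
    [[0.004,0,0],0],
    [[0.004,0,0],0],
    [[0.004,0,0],0],
    [[0.003,0,0],0],
    [[0.003,0,0],0]
  ]
}}

```text
time_s: 21.8
tcp_pos: [0.6072, -0.164, 0.0355]
ee_rot: [[0.983, 0.184, -0.005], [0.184, -0.983, 0.0], [-0.005, -0.001, -1.0]]
wrist_force: [-7.3, -0.8, 4.5]
gripper_width: 0.008
gripper_force: 3.8
```

{"fn": "apply_moves", "kwargs": {
  "moves": [
    [[0.002,0,0],0],
    [[0.002,0,0],0],
    [[0.001,0,0],0],
    [[0.001,0,0],0],
    [[0,0,0],0]
  ]
}}

```text
time_s: 22.22
tcp_pos: [0.6132, -0.1629, 0.0354]
ee_rot: [[0.983, 0.184, -0.004], [0.184, -0.983, 0.0], [-0.004, -0.001, -1.0]]
wrist_force: [-7.7, -1.1, 3.3]
gripper_width: 0.01
gripper_force: 3.4
```

Home is about 0.6165, and the press bottoms out at about 0.6225.

{"fn": "apply_moves", "kwargs": {
  "moves": [
    [[0.002,0,0],0],
    [[0.002,0,0],0],
    [[0.001,0,0],0],
    [[0,0,0],0]
  ]
}}

```text
time_s: 22.55
tcp_pos: [0.6183, -0.1619, 0.0354]
ee_rot: [[0.983, 0.184, -0.004], [0.184, -0.983, 0.0], [-0.004, -0.001, -1.0]]
wrist_force: [-7.6, -0.9, 4.1]
gripper_width: 0.002
gripper_force: 3.3
```

{"fn": "apply_moves", "kwargs": {
  "moves": [
    [[0.001,0,0],0],
    [[0.001,0,0],0],
    [[0.001,0,0],0],
    [[0,0,0],0]
  ]
}}

```text
time_s: 22.88
tcp_pos: [0.6212, -0.1614, 0.0354]
ee_rot: [[0.983, 0.184, -0.004], [0.184, -0.983, 0.0], [-0.004, -0.001, -1.0]]
wrist_force: [-6.5, -1.7, 3.8]
gripper_width: 0.005
gripper_force: 3.3
```

{"fn": "apply_moves", "kwargs": {
  "moves": [
    [[0.001,0,0],0],
    [[0.001,0,0],0],
    [[0.001,0,0],0],
    [[0,0,0],0]
  ]
}}

```text
time_s: 23.22
tcp_pos: [0.6227, -0.1611, 0.0354]
ee_rot: [[0.983, 0.184, -0.007], [0.184, -0.983, 0.0], [-0.007, -0.001, -1.0]]
wrist_force: [-9.7, -1.7, 6.1]
gripper_width: 0.007
gripper_force: 4.8
```

{"fn": "apply_moves", "kwargs": {
  "moves": [
    [[0.001,0,0],0],
    [[0,0,0],0],
    [[0,0,0],0]
  ]
}}

```text
time_s: 23.47
tcp_pos: [0.6226, -0.1611, 0.0355]
ee_rot: [[0.983, 0.183, -0.009], [0.183, -0.983, 0.0], [-0.009, -0.002, -1.0]]
wrist_force: [-11.6, -2.4, 7.0]
gripper_width: 0.004
gripper_force: 5.8
```

{"fn": "apply_moves", "kwargs": {
  "moves": [
    [[0.001,0,0],0],
    [[0,0,0],0],
    [[0,0,0],0]
  ]
}}

```text
time_s: 23.72
tcp_pos: [0.6225, -0.1611, 0.0355]
ee_rot: [[0.983, 0.183, -0.011], [0.183, -0.983, 0.0], [-0.011, -0.002, -1.0]]
wrist_force: [-13.7, -2.0, 8.6]
gripper_width: 0.008
gripper_force: 6.8
```

{"fn": "apply_moves", "kwargs": {
  "moves": [
    [[-0.005,0,0],0],
    [[-0.005,0,0],0],
    [[-0.005,0,0],0],
    [[-0.005,0,0],0],
    [[-0.005,0,0],0]
  ]
}}

```text
time_s: 24.13
tcp_pos: [0.6041, -0.1648, 0.036]
ee_rot: [[0.983, 0.185, 0.003], [0.185, -0.983, -0.0], [0.003, 0.001, -1.0]]
wrist_force: [-0.3, -1.3, 0.7]
gripper_width: 0.001
gripper_force: 0.0
```

{"fn": "apply_moves", "kwargs": {
  "moves": [
    [[-0.03,0,0],0],
    [[-0.035,0,0],0],
    [[-0.035,0,0],0],
    [[-0.035,0,0],0],
    [[0,0,0],0]
  ]
}}

```text
time_s: 24.55
tcp_pos: [0.4628, -0.1899, 0.0351]
ee_rot: [[0.983, 0.181, -0.006], [0.181, -0.984, 0.002], [-0.006, -0.003, -1.0]]
wrist_force: [0.0, -1.0, -0.5]
gripper_width: 0.006
gripper_force: 0.0
```

{"fn": "apply_moves", "kwargs": {
  "moves": [
    [[0,0,-0.035],0],
    [[0,0,-0.035],0],
    [[0,0,-0.035],0],
    [[0,0,0],0],
    [[0,0,0],0]
  ]
}}

```text
time_s: 24.97
tcp_pos: [0.4727, -0.1899, 0.1435]
ee_rot: [[0.983, 0.185, 0.008], [0.185, -0.983, -0.001], [0.008, 0.002, -1.0]]
wrist_force: [-0.4, -0.7, -1.4]
gripper_width: 0.006
gripper_force: 0.0
```

```bash
python3 - <<'E'
from h import *
p=imaging.capture("wrist");p["fish"]=1
s=r.sense();print(s["time_s"],s["tcp_pos"],s["wrist_force"])
cv2.imwrite("pics/w8.png",cv2.resize(p["frame"],(768,576)))
for q in (p,imaging.capture("scene")):
 for t,z in [("drawer_front",.041),("hollow",.018),("bone",.003),("shard",.003),("foam_block",.003)]:
  for o in models.place_of(q,t)[:1]: print(t,round(o["confidence"],2),px(o["at"]),at(q,px(o["at"]),z).round(4))
E
```

```text
25.0167 [ 0.47112433 -0.18970535  0.14159606] [-0.30880917 -0.03944264 -0.82558448]
drawer_front 0.86 [265.8816  17.3184] [ 0.6296 -0.1662  0.041 ]
hollow 0.44 [494.1824  99.6096] [ 0.6291 -0.4462  0.018 ]
drawer_front 0.63 [273.8176 251.2128] [ 0.6338 -0.1634  0.041 ]
bone 0.46 [322.304  167.3856] [0.5842 0.2164 0.003 ]
shard 0.61 [342.784  141.0816] [0.5845 0.3679 0.003 ]
foam_block 0.69 [303.9232 108.7104] [0.3823 0.4441 0.003 ]
```

View pics/w8.png

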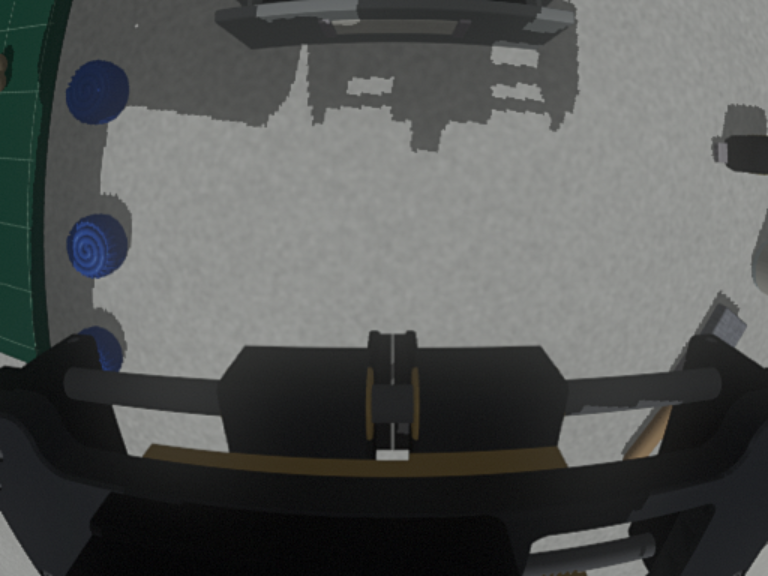

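The picture shows the drawer front shut at (395,25), and its measured x of about 0.63 m matches the starting position. The bystanders are where they were.

```bash
python3 -c "
from station import r
print(r.finish_job())"
```

```text
the job is handed in; nothing more can be done
None
```

The job is handed in: the latch released, the fossil was laid flat in the foam hollow, and the drawer was pushed home and stayed shut. The highest push force I read on the drawer front was about 14 N, the bystanders showed no visible change, and it took about 25 s.

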